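Set the walnut mill and load its feed pan

TASK

Get the walnut mill ready: turn the adjusting ring on its top clockwise until the jaws touch (it stops), then back it off two marks. Then take the steel scoop of walnuts, bring its lip down close over the mill's shallow feed pan, about 4 cm or less above the pan's floor, before you tip it, and pour all five walnuts into the pan from down there. Finally set the empty scoop back upright in the middle of its wooden board and let go; leave the other things on the table alone.

Things in the scene. Friction and masses are not known exactly. Their poses are not given: they have to be found in the camera images.
- adjuster (a joint): the ring on top of the mill, rad: 0 = jaws touching, a hard stop; grows as the ring turns anticlockwise seen from above, up to 1.7. One dial mark is 0.35 rad (20 degrees), so two marks back is 0.70. Light friction (0.12 N m); it stays where it is left, no felt clicks. The pale dial plate (116 mm across) has five black marks, the long one at jaws touching.
- adjuster_grip (a point): on the ring's axis at mid height of its grip bar, 187 mm above the table. The dark ring, 68 mm across, carries an upright bar 62 mm long, 12 mm thick, from 14 mm below this point to 12 mm above. x lies along the bar towards its white pointer and turns with the ring; z up. The dial plate's face is 29 mm below. Two marks back, the pointer looks straight over the feed pan.
- feed_pan (a point): middle of the floor of the mill's round aluminium feed pan, 41 mm above the table; fixed to the mill. Pan about 144 mm across inside, 156 outside, rim 20 mm above this point. z up; x points from the pan to the mill's housing, whose front face is 105 mm away; the ring's axis is 165 mm away along x.
- mill: the walnut mill, fixed. Origin on the table under the middle of its grey housing (120 mm along x, 150 wide, 150 high); axes as feed_pan's. Flywheel on the +y side out to 107 mm, its crank knob to 157 mm, up to 147 mm high. Base plate 150 mm wide, 12 mm thick, from x -215 to 85 mm.
- scoop: loose steel scoop, wooden handle, 0.24 kg, on two feet. Origin under its middle at foot level; x to its open mouth, z up. Tray 71 mm wide; its floor climbs at 14 degrees from the closed back (x -50, z 12 mm) to the lip (x 74, z 43), so nuts stay at the back until it is tipped nose down over 14 degrees; 40 to 45 empties it. Walls 42 mm over the floor, 24 in front. Feet x -50 to 32, 70 mm wide.
- scoop_lip (a point): middle of the lip over which the walnuts leave, at (74, 0, 43) mm in the scoop's frame; axes as the scoop's
- scoop_grip (a point): middle of the scoop's handle, at (-113, 0, 46) mm in the scoop's frame; the handle is a level bar along x, 110 mm long (x = -168 to -58), 20 mm wide and 20 mm high; axes as the scoop's
- scoop_in (a point): middle of the load space of the scoop, 12 mm over its tray floor, at (5, 0, 38) mm in the scoop's frame
- board_top (a point): middle of the top face of the wooden scoop board, 280 x 160 mm, 10 mm thick, fixed to the table; x along its length. The scoop starts on it with its origin about 30 mm along x from this point and its mouth towards +x.
- nut0: walnut 1 of 5, roughly a ball of 31 mm (33 mm long), 12 g; origin at its centre; starts in the scoop
- nut1: walnut 2 of 5, roughly a ball of 31 mm (33 mm long), 12 g; origin at its centre; starts in the scoop
- nut2: walnut 3 of 5, roughly a ball of 31 mm (33 mm long), 12 g; origin at its centre; starts in the scoop
- nut3: walnut 4 of 5, roughly a ball of 31 mm (33 mm long), 12 g; origin at its centre; starts in the scoop
- nut4: walnut 5 of 5, roughly a ball of 31 mm (33 mm long), 12 g; origin at its centre; starts in the scoop
- jar: bystander: glass jar, 72 mm across, 110 mm high; origin under its middle
- mug: bystander: white mug, 80 mm across, 90 mm high; origin under its middle
- brush: bystander: hand brush lying on the table
- bowl: bystander: wooden bowl, 150 mm across, 55 mm high; origin under its middle
- tin: bystander: tin, 60 mm across, 75 mm high; origin under its middle
- punnet: bystander: open wooden punnet, 160 x 110 mm, 60 mm high; origin under its middle

How it is judged (in metres and radians):
On the way, in this order (a step that is already met when the one before it is completed fails the run):
1. the ring is turned until the jaws touch (joint below 0.06 rad) (value of joint adjuster below 0.06 rad), for 0.05 s.
2. the ring is backed off two marks (0.57 to 0.83 rad) (value of joint adjuster between 0.57 and 0.83 rad), for 0.3 s.
3. lip over the pan (70 mm of its middle), under 60 mm above its floor, all walnuts still in the scoop (horizontal distance between scoop_lip and feed_pan below 0.07 m and z of scoop_lip in the frame of feed_pan between 0 and 0.06 m and distance between each of nut0, nut1, nut2, nut3, nut4 and scoop_in below 0.075 m), for 0.2 s.
4. all five walnuts lie in the pan (horizontal distance between each of nut0, nut1, nut2, nut3, nut4 and feed_pan below 0.072 m and z of nut0 in the frame of feed_pan between 0.005 and 0.055 m and z of nut1 in the frame of feed_pan between 0.005 and 0.055 m and z of nut2 in the frame of feed_pan between 0.005 and 0.055 m and z of nut3 in the frame of feed_pan between 0.005 and 0.055 m and z of nut4 in the frame of feed_pan between 0.005 and 0.055 m), for 0.2 s.
At the end, for the whole second after the job is handed in: Ring two marks back from the stop (0.57 to 0.83 rad); all five walnuts at rest in the feed pan (within 72 mm of its middle); scoop upright (0.1 rad) and at rest with its feet on its board (5 mm in height), its origin within 55 mm of the board's middle (all of step 2 and all of step 4 and horizontal distance between scoop and board_top below 0.055 m and z of scoop in the frame of board_top below 0.005 m and angle between scoop's own z axis and vertical below 0.1 rad and linear speed of scoop below 0.02 m/s and linear speed of each of nut0, nut1, nut2, nut3, nut4 below 0.05 m/s); the robot touches nothing.
It fails at once if a walnut out of the scoop (100 mm from scoop_in) is over 80 mm above the pan's floor ((distance between nut0 and scoop_in above 0.1 m and z of nut0 in the frame of feed_pan above 0.08 m) or (distance between nut1 and scoop_in above 0.1 m and z of nut1 in the frame of feed_pan above 0.08 m) or (distance between nut2 and scoop_in above 0.1 m and z of nut2 in the frame of feed_pan above 0.08 m) or (distance between nut3 and scoop_in above 0.1 m and z of nut3 in the frame of feed_pan above 0.08 m) or (distance between nut4 and scoop_in above 0.1 m and z of nut4 in the frame of feed_pan above 0.08 m)).
It fails at once if a bystander is moved by more than 30 mm (distance of any of jar, mug, brush, bowl, tin, punnet from where it was at the start of the episode above 0.03 m).
It also fails if it takes over 64 s, if anything falls off the work surface, if the arm or the gripper's body presses on something with over 40 N, if the wrist force passes 120 N, or if a joint passes its speed limit or range.

ROBOT

A 6-joint arm with a two-finger parallel gripper is mounted at the origin on the work surface. World frame = base frame: x ahead of the robot, y to its left, z up, the work surface at z = 0. Lengths are in mm, angles in rad, forces in N, time in s.
With the tool pointing down it reaches from about 325 to 750 mm from the base axis. Payload 7.6 kg.
Tool frame: the origin (TCP) lies on the centre line of the jaws, within the pads' length; the fingertips stand 11 mm ahead of it and the grasp point (between the pads) lies 8 mm behind it (tip_reach is the distance from the TCP to the fingertips, in mm); x points along the fingers, y is the direction in which the jaws open and shut, and the axes are right-handed (so a half turn about x gives the same grasp; the last joint's range is limited). The gripper opens to 85 mm and grips with 20 to 120 N. Pads are 22 mm wide; open, the fingers measure 114 mm over their backs; the gripper's body (76 mm by 85 mm) begins 54 mm behind the grasp point. The pads swing forward as they close: fully open they stand 13 mm farther back than shut.
Start: joints at [1.201, 0.052, 1.401, -0, 1.689, -0.07], TCP at [155.031, 501.608, 242.323] pointing down, gripper open.
Joint ranges: [-2.9, 2.9], [-0.91, 2.17], [0.12, 2.37], [-1.06, 4.2], [0.26, 2.73], [-2.93, 2.93]. Speed limits (rad/s): [2.57, 2.57, 3.01, 3.14, 3.14, 3.14].

INTERFACE

Orientations are given as a rotation vector (axis times angle).
In Python, from plant import * gives the robot as it stands. Calls block until the motion is done:
- move_ptp(position, orientation): joint-space move of the TCP to a pose.
- servo_line(position, feed=150, rotation=None, contact_N=None): straight line of the TCP; rotation=None keeps the orientation; feed is the mean speed in mm/s. With contact_N (N) it stops when the force on the tool has changed by that much, and returns True; else False.
- movej(angles): joint-space move.
- move_gripper(opening, squeeze=None): finger opening in mm; squeeze is the grip in N (None keeps the last); returns when the fingers have stopped.
- hold(seconds).
- inverse_kinematics(position, orientation): joint angles nearest the present ones, or None.
- observe(): the state.
- camera(name): name is "scene" or "top"; returns a dict with "frame" (384x512x3 uint8, blue, green, red), "K" (3x3 intrinsics, pixels), "origin" and "orientation" of the camera in the world. Camera axes: x right, y down, z forward; pixel columns grow to the right and rows downward; lengths in mm; the calibration is good to about 2 mm. A picture is of the moment at which its call begins. There is no depth.
A pose or a line that the arm cannot do raises IKError and nothing moves.
- close_job(): hands the job in, once; it reports no verdict.
The state is a dict: "clock": time; "qpos": joint angles; "joint_vel": joint speeds; "effort": joint torques, N m; "ee_pos": TCP position; "tcp_rot": TCP orientation; "ft_force": force on the tool from outside, world axes, zero at the start; "moment": the same for the moment, N m; "grip_width": finger opening in mm.
Only numpy, scipy, OpenCV 4.12 (cv2) and the standard library are available. Lean on these libraries where they do the work, as an engineer would, in place of code of your own. Each camera call takes 0.05 s, during which the arm holds its last target. There are 200 camera calls.

## Working session

There is one attempt and no reset: what is moved stays moved. The work goes in short steps, each a Python script; the robot and the scene stay as the last script left them, time stands still between calls to the robot, and variables do not carry over. Pictures are saved under pics/ and viewed, about 8 in all and at most 12, crops included, and the job is handed in when it is done.

```bash
ls && mkdir -p pics
python3 - <<'E'
from plant import *
import cv2
for n in ("scene","top"):
    c=camera(n); cv2.imwrite(f"pics/{n}0.png",c["frame"])
    print(n,c["K"],c["origin"],c["orientation"])
s=observe(); print(s)
E
```

```text
pics
scene [[476.41987216   0.         254.73694553]
 [  0.         476.41987216 187.93005062]
 [  0.           0.           1.        ]] [1143.6356475  -723.76824778 1210.16543697] [-2.27119135 -0.82696119  0.31714885]
top [[367.53069931   0.         254.93286137]
 [  0.         367.53069931 186.64999053]
 [  0.           0.           1.        ]] [ 396.32239726   13.50913329 1116.09452254] [-2.1694893   2.16961124 -0.11066787]
{'clock': 0.1, 'qpos': array([ 1.20069867e+00,  5.27889481e-02,  1.40161310e+00,  1.13697828e-05,
        1.68861047e+00, -7.03240007e-02]), 'joint_vel': array([ 0.00116626, -0.00026096, -0.00098733, -0.00162824,  0.0007367 ,
       -0.00133166]), 'effort': array([ 1.18156480e-03, -3.82579780e+01, -3.60987103e+01, -8.14009809e-05,
        4.81299488e-03,  1.21691465e-05]), 'ee_pos': array([154.93042791, 501.35525343, 241.55379516]), 'tcp_rot': array([ 0.23420196,  1.55828201, -0.23638132]), 'ft_force': array([-0.38391066, -0.12157289, -0.48788743]), 'moment': array([-0.01454119, -0.04418938,  0.03579709]), 'grip_width': 85.76472696503949}
```

View pics/top0.png

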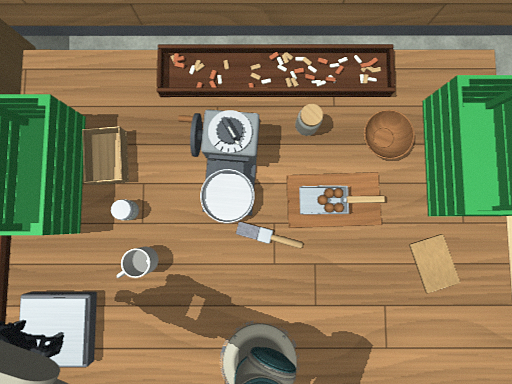

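View pics/scene0.png

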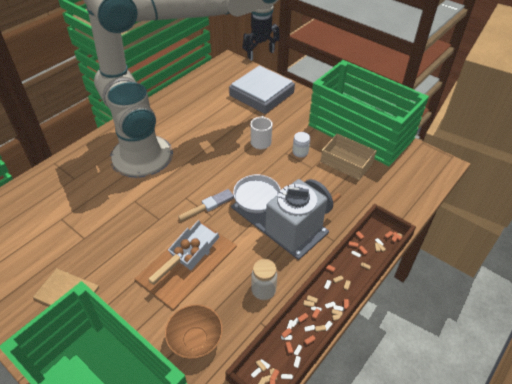

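The top view shows the mill with its ring at about (230,130), the pan at (228,195) and the board at (335,200). The scoop's mouth points left (+y), and the brush lies at (270,235). Next I'll view enlarged crops to measure from.

```bash
cat > h.py <<'E'
import numpy as np, cv2
from scipy.spatial.transform import Rotation as R
def pix2w(c,uv,z):
    d=R.from_rotvec(c["orientation"]).as_matrix()@np.linalg.inv(c["K"])@np.array([*uv,1.])
    o=np.array(c["origin"]); return o+d*(z-o[2])/d[2]
def w2pix(c,p):
    q=R.from_rotvec(c["orientation"]).as_matrix().T@(np.array(p,float)-c["origin"]); q=c["K"]@q; return q[:2]/q[2]
def crop(f,u0,v0,w,h,s,step=10):
    g=cv2.resize(f[v0:v0+h,u0:u0+w],None,fx=s,fy=s,interpolation=cv2.INTER_CUBIC)
    for u in range(-(-u0//step)*step,u0+w,step):
        x=int((u-u0)*s); cv2.line(g,(x,0),(x,6),(0,0,255),1); cv2.putText(g,str(u),(x+1,16),0,.35,(0,0,255),1)
    for v in range(-(-v0//step)*step,v0+h,step):
        y=int((v-v0)*s); cv2.line(g,(0,y),(6,y),(0,0,255),1); cv2.putText(g,str(v),(8,y+4),0,.35,(0,0,255),1)
    return g
E
python3 - <<'E'
from h import *
a=cv2.imread("pics/top0.png")
g1=crop(a,185,100,80,125,4.7); g2=crop(a,280,165,110,70,3.9)
im=np.zeros((590,800,3),np.uint8); im[:g1.shape[0],:g1.shape[1]]=g1; im[:g2.shape[0],376:376+g2.shape[1]]=g2[:, :424]
b=cv2.imread("pics/scene0.png"); g3=crop(b,225,160,106,70,4); im[290:290+g3.shape[0],376:376+g3.shape[1]]=g3
cv2.imwrite("pics/crop0.png",im)
E
```

```text
(no output)
```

View pics/crop0.png

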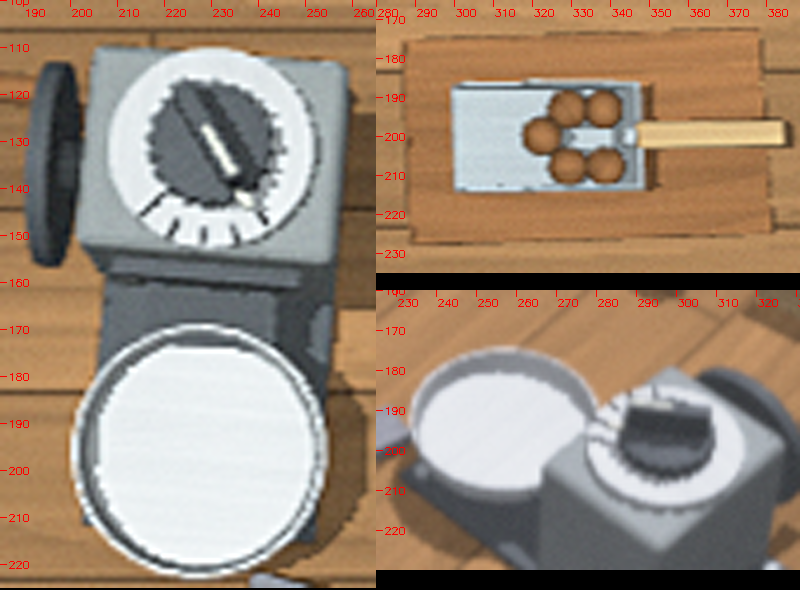

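The crop shows the dial centre at (230.4,131.4). The bar runs from (224.8,118.1) to a white pointer at about (237,142), close to the last mark, and the long mark is at lower left (217,144). The pan rim's centre is at (227.1,195.7), and the scoop handle runs from (347,199.6) to (385,199.1).

Run:
```python
from h import *
from plant import *
import pickle
c=camera("top"); s=camera("scene"); pickle.dump((c,s),open("cams.pkl","wb"))
p=lambda u,v,z: pix2w(c,(u,v),z).round(1)
t=lambda x,y:((x-376)/3.9+280,y/3.9+165)
l=lambda x,y:(x/4.7+185,y/4.7+100)
pan=p(*l(198,450),61); dial=p(*l(213.5,147.5),158); print("pan",pan,"dial",dial,"dist",np.linalg.norm((dial-pan)[:2]))
d=dial-pan; print("yaw",np.arctan2(d[1],d[0]))
b0=p(*l(187,85),199);b1=p(*l(240,180),199); print("bar",b0,b1,np.linalg.norm(b1-b0),np.arctan2(*(b1-b0)[1::-1]))
h0=p(*t(637,135),66);h1=p(*t(785,133),66);print("handle",h0,h1,np.linalg.norm(h0-h1),np.arctan2(*(h0-h1)[1::-1]))
for q in((452,86),(455,190),(648,84),(648,190)):print("scooptop",p(*t(*q),74))
B=[p(*t(*q),10) for q in((405,40),(757,28),(775,232),(413,240))];print("board",B,np.mean(B,0))
print("board sides",np.linalg.norm(B[0]-B[1]),np.linalg.norm(B[1]-B[2]),np.arctan2(*(B[0]-B[1])[1::-1]),np.arctan2(*(B[3]-B[2])[1::-1]))
for q in ((258,178+0),(296,188)): pass
# scene check: pan center floor & dial center reprojection
print("scene pan rim",w2pix(s,pan),"dial",w2pix(s,dial),"handle ends",w2pix(s,h0),w2pix(s,h1))
```

```text
pan [477.4  93.   61. ] dial [641.7  78.3 158. ] dist 164.9562972426334
yaw -0.08923288487627992
bar [665.9  90.1 199. ] [613.2  61.  199. ] 60.20049833680775 -2.637075621359227
handle [ 465.9 -250.3   66. ] [ 467.4 -358.9   66. ] 108.6103586220025 1.5846076032507754
scooptop [ 501.3 -114.    74. ]
scooptop [ 425.4 -115.2   74. ]
scooptop [ 502.7 -257.2   74. ]
scooptop [ 425.4 -255.2   74. ]
board [array([543.7, -85.7,  10. ]), array([ 553.1, -359.9,   10. ]), array([ 395. , -368.4,   10. ]), array([389. , -90.4,  10. ])] [ 470.2 -226.1   10. ]
board sides 274.36107595648474 158.32832974550072 1.6050644530696823 1.5923757103614267
scene pan rim [256.46604489 191.0414545 ] dial [296.27703598 198.09289202] handle ends [177.68170994 254.69644439] [149.65465653 279.75246485]
```

```bash
cat >> h.py <<'E'
def down(phi):   # tool x down, jaw axis y at world angle phi
    y=np.array([np.cos(phi),np.sin(phi),0]);x=np.array([0,0,-1.]);return R.from_matrix(np.c_[x,y,np.cross(x,y)])
PAN=np.array([477.4,93,41.]); YAW=-.089; RING=PAN+165*np.array([np.cos(YAW),np.sin(YAW),0]); 
TH0=-2.637                       # bar direction at start
BOARD=np.array([470.2,-226.1,10.]); SY=1.582; SCOOP=np.array([466,-191.5,10.])
GX=-92.                          # grip along the handle, scoop frame
def scoop_pose(lip=None,origin=None,psi=SY,a=0.,flip=0,gz=46.):
    """TCP pose for a scoop pose (lip position or origin), yaw psi, nose-down a"""
    S=R.from_euler('ZY',[psi,a])
    o=origin if lip is None else np.array(lip)-S.apply([74,0,43])
    T=S*R.from_euler('Z',-psi)*down(psi+np.pi/2+flip*np.pi)
    return o+S.apply([GX,0,gz])+8*T.apply([1,0,0]), T.as_rotvec()
E
python3 - <<'E'
from h import *
from plant import *
for f in(0,1):
    for th in (TH0, TH0-.65,TH0-1.3):
        q=inverse_kinematics([*RING[:2],190],down(th+np.pi/2+f*np.pi).as_rotvec()); print("ring",f,th,None if q is None else np.round(q,2))
for f in(0,1):
    p,r=scoop_pose(origin=SCOOP,flip=f); q=inverse_kinematics(p,r);print("grasp",f,p,None if q is None else np.round(q,2))
    for psi in (SY,1.3,1.1,.8):
        n=np.array([np.cos(psi),np.sin(psi),0])
        for a in (0,10,30,47):
            p,r=scoop_pose(lip=PAN-33*n+[0,0,38],psi=psi,a=np.radians(a),flip=f)
            try:q=inverse_kinematics(p,r)
            except Exception as e:q=None
            print("pour",f,psi,a,p.round(),None if q is None else np.round(q,2))
E
```

```text
ring 0 -2.637 [0.06 0.42 1.08 0.   1.64 1.13]
ring 0 -3.287 [0.06 0.42 1.08 0.   1.64 1.78]
ring 0 -3.9370000000000003 [0.06 0.42 1.08 0.   1.64 2.43]
ring 1 -2.637 [ 0.06  0.42  1.08  0.    1.64 -2.01]
ring 1 -3.287 [ 0.06  0.42  1.08 -0.    1.64 -1.36]
ring 1 -3.9370000000000003 [ 0.06  0.42  1.08 -0.    1.64 -0.71]
grasp 0 [ 467.03071637 -283.49422603   48.        ] [-0.61  0.27  1.56 -0.    1.31  2.52]
pour 0 1.582 0 [ 480. -106.   74.] [-0.29  0.09  1.71 -0.    1.34  2.84]
pour 0 1.582 10 [ 480. -104.  103.] None
pour 0 1.582 30 [479. -86. 158.] None
pour 0 1.582 47 [479. -57. 197.] [ 0.21  0.06  1.66 -0.8   1.61 -2.9 ]
pour 0 1.3 0 [424. -99.  74.] None
pour 0 1.3 10 [425. -97. 103.] None
pour 0 1.3 30 [429. -80. 158.] [ 0.03 -0.03  1.73 -0.5   1.61 -2.82]
pour 0 1.3 47 [437. -51. 197.] [ 0.2   0.09  1.62 -0.73  1.8  -2.7 ]
pour 0 1.1 0 [387. -84.  74.] None
pour 0 1.1 10 [388. -83. 103.] [-0.19 -0.18  1.91 -0.17  1.46 -2.84]
pour 0 1.1 30 [396. -67. 158.] [ 0.04 -0.06  1.75 -0.46  1.7  -2.64]
pour 0 1.1 47 [409. -41. 197.] [ 0.19  0.11  1.6  -0.66  1.93 -2.55]
pour 0 0.8 0 [33
[... 762 characters left out ...]
 1.41  0.1 ]
pour 1 1.3 30 [429. -80. 158.] [ 0.03 -0.03  1.73 -0.5   1.61  0.32]
pour 1 1.3 47 [437. -51. 197.] [ 0.2   0.09  1.62 -0.73  1.8   0.44]
pour 1 1.1 0 [387. -84.  74.] [-0.31 -0.19  1.98 -0.    1.36  0.16]
pour 1 1.1 10 [388. -83. 103.] [-0.19 -0.18  1.91 -0.17  1.46  0.3 ]
pour 1 1.1 30 [396. -67. 158.] [ 0.04 -0.06  1.75 -0.46  1.7   0.51]
pour 1 1.1 47 [409. -41. 197.] [ 0.19  0.11  1.6  -0.66  1.93  0.59]
pour 1 0.8 0 [339. -50.  74.] [-0.25 -0.38  2.12  0.    1.4   0.52]
pour 1 0.8 10 [340. -49. 103.] [-0.14 -0.3   2.02 -0.14  1.53  0.64]
pour 1 0.8 30 [353. -36. 158.] [ 0.05 -0.09  1.78 -0.36  1.83  0.8 ]
pour 1 0.8 47 [373. -15. 197.] [ 0.17  0.14  1.58 -0.51  2.08  0.84]
```

Run:
```python
from h import *
from plant import *
def st(t):
    s=observe(); print(t,round(s["clock"],2),"F",s["ft_force"].round(1),"M",s["moment"].round(2),"w",round(s["grip_width"],1),"p",s["ee_pos"].round(1),"q6",round(s["qpos"][5],3)); return s
rv=down(TH0+np.pi/2+np.pi).as_rotvec()
move_gripper(45,40)
move_ptp([*RING[:2],260],rv); st("above")
print(servo_line([*RING[:2],188],feed=120,contact_N=8)); st("down")
move_gripper(0,50); m0=st("grip")["moment"][2]
q=np.array(observe()["qpos"]); 
q[5]+=1.1; movej(q); st("turn")
for i in range(14):
    q[5]+=.05; movej(q); s=st(i)
    if abs(s["moment"][2]-m0)>.6: break
```

```text
above 2.98 F [-0.1 -0.1 -0.5] M [0.06 0.01 0.02] w 44.9 p [641.6  79.2 260.1] q6 -2.011
False
down 3.73 F [ 0.9 -0.4  0.6] M [-0.01  0.01  0.  ] w 45.0 p [642.1  78.5 189.1] q6 -2.011
grip 4.12 F [-3.5  3.9  5.1] M [0.57 0.58 0.06] w 11.2 p [641.7  79.3 189.3] q6 -2.011
turn 5.14 F [-0.3  5.9 -0.3] M [ 0.79  0.03 -0.1 ] w 10.9 p [641.7  80.6 189.3] q6 -0.911
0 5.39 F [-0.1  6.3 -1.1] M [ 0.9  -0.05 -0.12] w 11.0 p [641.7  80.7 189.3] q6 -0.861
1 5.64 F [ 0.2  6.3 -0.1] M [ 0.84  0.02 -0.07] w 10.7 p [641.7  80.8 189.3] q6 -0.811
2 5.89 F [0.  6.7 0.6] M [ 0.89 -0.05 -0.11] w 10.9 p [641.8  80.8 189.3] q6 -0.761
3 6.14 F [-0.1  6.4 -0.4] M [ 0.91 -0.04  0.15] w 11.2 p [641.8  80.9 189.3] q6 -0.711
4 6.39 F [ 1.   4.4 -0.5] M [ 0.82 -0.08  1.16] w 11.0 p [641.8  80.9 189.4] q6 -0.663
```

Run:
```python
from h import *
from plant import *
q=np.array(observe()["qpos"]); q[5]=-.715-.71; hold(.1); movej(q); hold(.4)
s=observe(); print(s["clock"],s["ft_force"].round(1),s["moment"].round(2),s["qpos"][5])
move_gripper(45,40)
p=observe()["ee_pos"]; servo_line([p[0],p[1],260],feed=150)
pp,r=scoop_pose(origin=SCOOP,flip=1); move_gripper(60,100); move_ptp([pp[0],pp[1],150],r)
print(observe()["clock"])
c=camera("top"); s2=camera("scene")
g1=crop(c["frame"],195,105,70,70,5.6); g2=crop(s2["frame"],140,175,180,120,2.2,20)
im=np.zeros((400,800,3),np.uint8); im[:392,:392]=g1; im[:g2.shape[0],396:396+g2.shape[1]]=g2; cv2.imwrite("pics/ring1.png",im)
```

```text
7.65 [-3.2 -3.9  0.9] [-0.75  0.7   0.14] -1.4229149633569405
10.55
```

View pics/ring1.png

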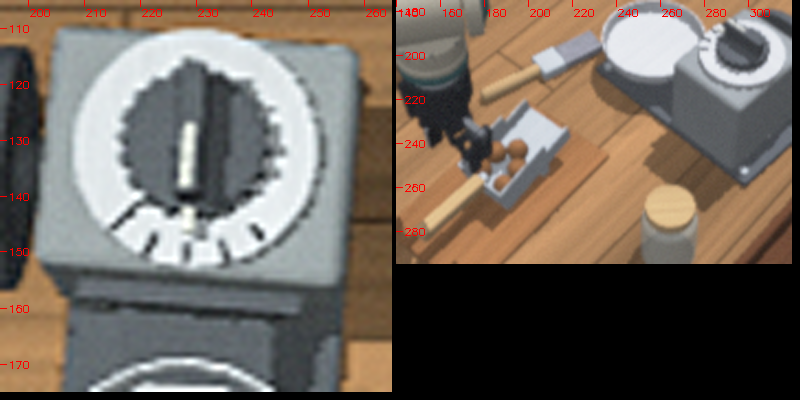

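The pointer now sits over the third mark, at about (228,146), so the ring is two marks back. The gripper is above the scoop's handle. Next I'll grasp it and lift.

Run:
```python
from h import *
from plant import *
pp,r=scoop_pose(origin=SCOOP,flip=1)
print(servo_line(pp,feed=100,contact_N=10)); 
move_gripper(0,110); s=observe(); print(s["clock"],s["ft_force"].round(1),s["grip_width"],s["ee_pos"],pp)
servo_line(pp+[0,0,110],feed=80); s=observe(); print(s["clock"],s["ft_force"].round(1),s["moment"].round(2),s["grip_width"],s["ee_pos"])
c=camera("top"); s2=camera("scene")
im=np.zeros((400,800,3),np.uint8); g1=crop(c["frame"],270,160,120,80,3.3,20); g2=crop(s2["frame"],120,150,120,130,3,20)
im[:g1.shape[0],:g1.shape[1]]=g1; im[:g2.shape[0],400:400+g2.shape[1]]=g2; cv2.imwrite("pics/lift.png",im)
# predicted scoop features if unslipped
d=observe()["ee_pos"]-pp
S=R.from_euler('Z',SY); o=SCOOP+d
for n,q in (("lipL",[74,35,43]),("lipR",[74,-35,43]),("lip top L",[74,35,66]),("hend",[-168,0,56])): print(n,w2pix(c,o+S.apply(q)).round(1),w2pix(s2,o+S.apply(q)).round(1))
```

```text
False
12.2667 [-1.6  0.   3.8] 18.354689614297364 [ 467.21888213 -283.70986591   48.62217009] [ 467.03071637 -283.49422603   48.        ]
13.7917 [ 0.6 -0.  -3.4] [-0.25  0.03 -0.  ] 18.11695582660237 [ 466.79399021 -283.3231332   157.30845365]
lipL [305.4 211. ] [198.3 200.4]
lipR [304.8 184.1] [216.  212.1]
lip top L [306.7 210.7] [197.6 195.2]
hend [400.1 196.1] [143.1 257.3]
```

View pics/lift.png

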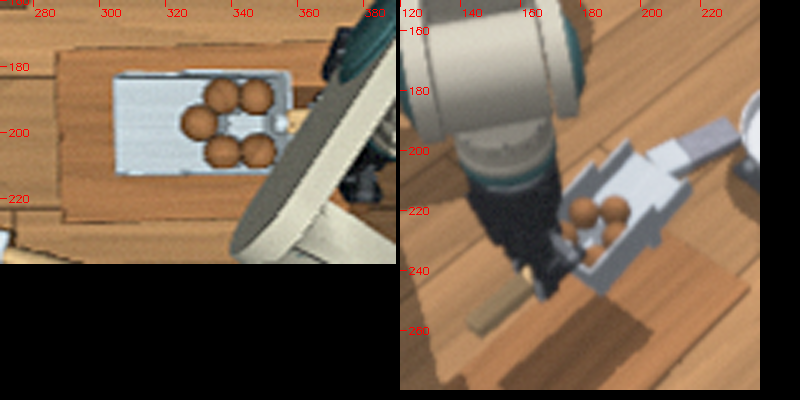

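Top: the lip is at (304,183–212), and scene: its right corner is at (217,212). Both match the prediction to about 1 px, so the grasp hasn't slipped, and all five nuts are in the scoop. Next I'll move over the pan with 8° of tilt.

Run:
```python
from h import *
from plant import *
n=np.array([np.cos(SY),np.sin(SY),0]); a=np.radians(8)
LIP=PAN-36*n
p,r=scoop_pose(lip=LIP+[0,0,110],a=a,flip=1)
servo_line(p,feed=110,rotation=r); print(observe()["clock"])
p,r=scoop_pose(lip=LIP+[0,0,37],a=a,flip=1)
print(servo_line(p,feed=60,rotation=r,contact_N=8)); hold(.3); s=observe(); print(s["clock"],s["ft_force"].round(1),s["ee_pos"],p)
c=camera("top"); s2=camera("scene")
im=np.zeros((400,800,3),np.uint8); g1=crop(c["frame"],190,150,130,90,3,20); g2=crop(s2["frame"],180,140,130,120,3,20)
im[:g1.shape[0],:g1.shape[1]]=g1; im[:g2.shape[0],400:400+g2.shape[1]]=g2; cv2.imwrite("pics/pan.png",im)
S=R.from_euler('ZY',[SY,a]); l=LIP+[0,0,37]
for q in ([0,35,0],[0,-35,0]): print(w2pix(c,l+S.apply(q)).round(1),w2pix(s2,l+S.apply(q)).round(1))
```

```text
15.6417
False
17.3083 [ 0.3  0.4 -3.4] [ 479.71462632 -108.07957708   96.28850066] [ 479.65279157 -108.06774501   96.15139442]
[239.5 207.5] [241.1 188.7]
[239.3 182.9] [257.9 199. ]
```

View pics/pan.png

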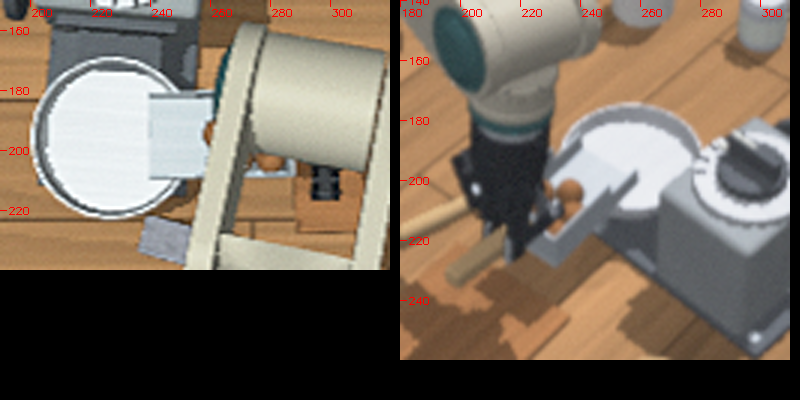

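The lip is over the pan at about (240,182–209) as predicted, clear of the rim, with the nuts at the back. Next I'll tip slowly about the lip.

Run:
```python
from h import *
from plant import *
n=np.array([np.cos(SY),np.sin(SY),0]); LIP=PAN-36*n+[0,0,37]
for a,f in ((11,30),(14,30),(17,22),(20,22),(23,22),(26,22),(29,22),(32,25),(36,30),(40,30),(44,30),(46,30)):
    p,r=scoop_pose(lip=LIP,a=np.radians(a),flip=1); servo_line(p,feed=f,rotation=r)
    if a in(23,29,36): hold(.3); print(a,observe()["clock"],observe()["ft_force"].round(1))
hold(.7); s=observe(); print(s["clock"],s["ft_force"].round(1),s["ee_pos"],p)
c=camera("top"); s2=camera("scene")
im=np.zeros((400,800,3),np.uint8); g1=crop(c["frame"],190,150,130,90,3,20); g2=crop(s2["frame"],180,130,130,130,3,20)
im[:g1.shape[0],:g1.shape[1]]=g1; im[:g2.shape[0],400:400+g2.shape[1]]=g2; cv2.imwrite("pics/pour.png",im)
```

```text
23 20.2167 [-0.2  0.1 -2.9]
29 21.6 [-0.3 -0.8 -2.8]
36 22.9333 [-0.1  0.8 -2.1]
25.0417 [ 0.1 -0.1 -3.2] [479.15058743 -61.90536616 193.95002822] [479.13552458 -61.90026627 193.937115  ]
```

View pics/pour.png

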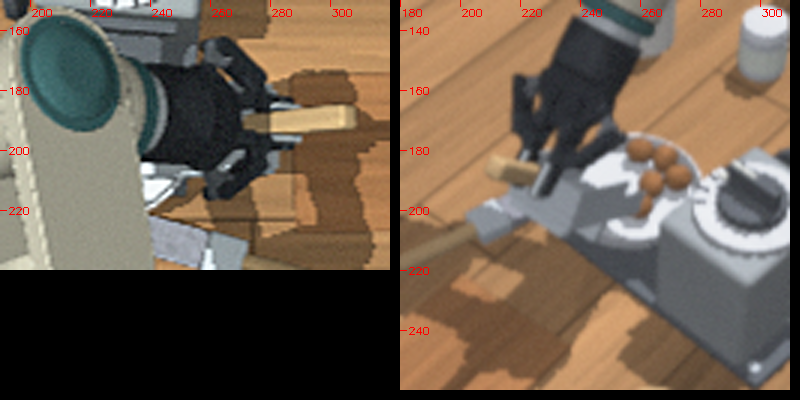

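All five nuts are visible in the pan, at scene pixels (260,180), (268,182), (264,190), (273,189) and (261,199). Next I'll lift clear, level the scoop and put it on the board.

Run:
```python
from h import *
from plant import *
n=np.array([np.cos(SY),np.sin(SY),0]); LIP=PAN-36*n
p,r=scoop_pose(lip=LIP+[0,0,110],a=np.radians(46),flip=1); servo_line(p,feed=70,rotation=r)
p,r=scoop_pose(lip=LIP-60*n+[0,0,130],a=np.radians(20),flip=1); servo_line(p,feed=90,rotation=r)
O=BOARD+[0,0,0]+[-1,4,0]
p,r=scoop_pose(origin=O+[0,0,60],flip=1); servo_line(p,feed=130,rotation=r)
p,r=scoop_pose(origin=O+[0,0,6],flip=1); servo_line(p,feed=60,rotation=r); hold(.2); f0=observe()["ft_force"]
print(servo_line(p-[0,0,9],feed=12,contact_N=4)); s=observe(); print(s["clock"],(s["ft_force"]-f0).round(1),s["ee_pos"],p)
move_gripper(55); hold(.2)
e=observe()["ee_pos"]; servo_line([e[0],e[1],200],feed=100)
move_ptp([380,-380,260],r); hold(.3); print(observe()["clock"])
c=camera("top"); s2=camera("scene")
im=np.zeros((590,800,3),np.uint8); g1=crop(c["frame"],190,100,200,140,4,10); cv2.imwrite("pics/end.png",g1[:600]); cv2.imwrite("pics/end_scene.png",s2["frame"])
```

```text
True
31.075 [-0.1  0.4  7.4] [ 470.23250035 -314.25360878   48.56430168] [ 470.23071637 -314.09422603   54.        ]
34.2667
```

View pics/end.png

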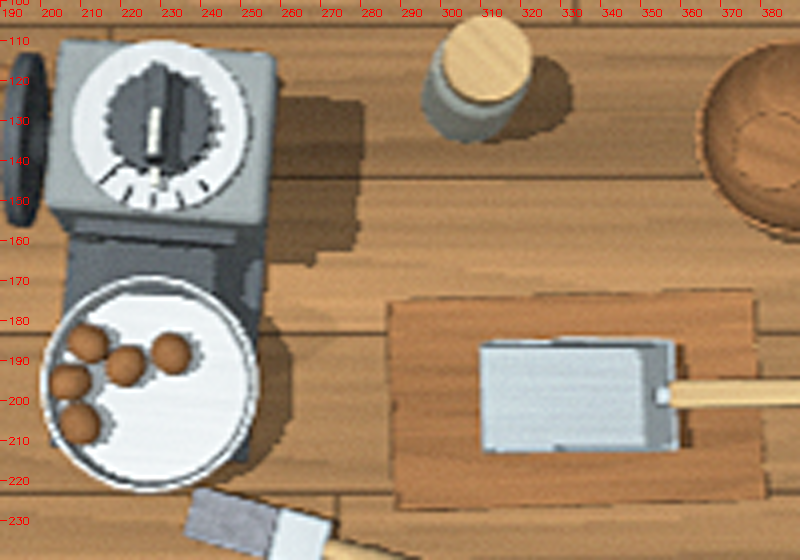

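View pics/end_scene.png

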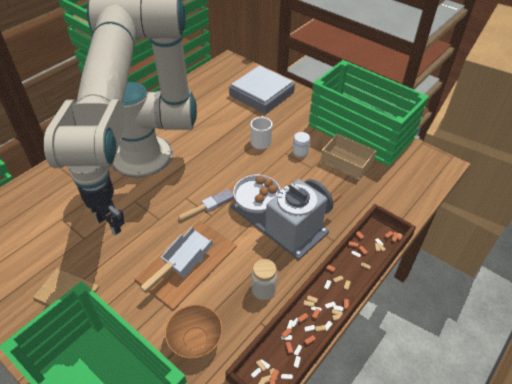

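All five nuts are in the pan, at about (207–230,188–206). The scoop is upright and empty on the board, the pointer is on the third mark at (227,145), the brush, jar and bowl look unmoved, and the gripper is clear of everything. I'll hand it in.

```bash
python3 -c "
from plant import *
s=observe();print(s['clock'],s['ft_force'].round(1));close_job()"
```

```text
34.3667 [0.6 0.6 0.1]
the job is handed in; nothing more can be done
```

The job is done and handed in at 34.4 s of the 64 s allowed; the robot gave no verdict.

- **Ring:** I turned it clockwise until the twisting force jumped to about 1.2 N m at the stop, then backed it off about 0.71 rad. In the last pictures the pointer lies on the third mark, over the pan.
- **Pour:** I brought the scoop's lip to about 37 mm above the pan floor, tilted 8° with the nuts still at the back, then tipped slowly to 46°. The last top picture shows all five walnuts in the pan. Some lie against the far wall but inside the rim.
- **Scoop:** I lowered it until it touched down on the board, at the same height as when I picked it up (48.6 mm). It stands upright and empty, aimed within about 5 mm of the board's middle, and the gripper has let go and moved clear.
- **Other things:** None of the bystanders looks moved in the pictures, and the force on the tool is near zero.

No check failed. I judged the ring angle and the bystanders' positions by eye rather than measuring them. The weight on the wrist was too noisy to confirm that the scoop had emptied, so that rests on the pictures.

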